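Put the mixed-up lids back on their own ink jars

ROBOT

A 6-joint arm with a two-finger parallel gripper is mounted at the origin on the work surface; the furniture and walls round the work are solid. World frame = base frame: x ahead of the robot, y to its left, z up, the work surface at z = 0. Lengths are in m, angles in rad, forces in N, time in s.
With the tool pointing down it reaches from about 0.35 to 0.875 m from the base axis. Payload 15.5 kg.
Tool frame: the origin (TCP) lies midway between the tips of the shut fingers; the grasp point (between the pads) lies 19 mm behind it; z points along the fingers, y is the line along which they close (so a half turn about z gives the same grasp; the last joint's range is limited). The gripper opens to 85 mm and grips with 20 to 120 N. Pads are 22 mm wide; open, the fingers measure 114 mm over their backs; the gripper's body (76 mm by 85 mm) begins 54 mm behind the grasp point. The pads swing forward as they close: fully open they stand 13 mm farther back than shut.
Start: joints at [1.236, 0.494, 1.345, -0, 1.302, -0.096], TCP at [0.148, 0.607, 0.231] pointing down, gripper open.
Joint ranges: [-2.91, 2.91], [-0.82, 2.16], [0.22, 2.67], [-1.22, 4.37], [0.12, 2.79], [-3.08, 3.08]. Speed limits (rad/s): [1.89, 1.89, 2.57, 3.01, 3.01, 3.01].

INTERFACE

Orientations are given as [roll, pitch, yaw] about the fixed x, y, z axes, in that order (R = Rz(yaw) Ry(pitch) Rx(roll)).
In Python, from bench import r gives the robot as it stands.
- The arm moves only by the tool carry_out, never from a script. Its argument "rows" is a list of rows, each a list of 3 entries, a list of its own where there are three numbers: the shift along the tool's x, y, z as a fraction of full scale, then the turn, a rotation vector about the tool's x, y, z as a fraction of full scale, then the closure, from 0 (fully open) to 1 (shut). A call has exactly 10 rows; each row is the pose to reach, as a shift and turn from the pose commanded when the call began, along the tool's axes at that moment, turning the shorter way round; what a row does not reach only later rows make up. Full scale, the value 1, is 10 cm for a shift and pi rad for a turn. A row lasts 1/8 s, in which the tool goes at most 62.5 mm and 10.7 degrees, less where a joint would pass 70% of its speed; a pose out of reach is approached as far as the arm can. A call with a number of a shift or a turn outside -1 to 1 is refused whole. A call with a gripper value outside its range is refused whole. The fingers move at their own pace and stop on an object; "force" is the grip in N (left out, the last holds). Time passes only in rows, so rows that repeat a pose let the fingers close, or fill a call up. It gives the time, the measured TCP pose, the force, the opening and the grip force at its end, in the units of the state.
- r.read_state(): the state, without advancing time (a new reading comes with each control period).
- r.grab_frame(name): name is "side" or "top"; returns a dict with "color" (400x640x3 uint8, red, green, blue), "fov_y" (degrees; the focal length in pixels is half the picture's height over the tangent of half this angle, whatever the lens; pixels are square), "cx", "cy" (the principal point, pixels), "camera_from_world" (4x4, takes a point from world to camera coordinates). Camera axes: x right, y down, z forward; pixel columns grow to the right and rows downward; lengths in m; the calibration is good to about 2 mm. A picture is of the moment at which its call begins. There is no depth.
- r.finish_job(): hands the job in; it is judged then, once.
The state is a dict: "time": time; "joint_positions": joint angles; "dq": joint speeds; "joint_torque": joint torques, N m; "tcp_pos": TCP position; "tcp_rot": TCP orientation; "contact_force": force on the tool from outside, world axes, zero at the start; "moment": the same for the moment, N m; "gripper_width": finger opening in m; "gripper_force": force on a finger pad.
Only numpy, scipy, OpenCV 4.12 (cv2) and the standard library are available. Lean on these libraries where they do the work, as an engineer would, in place of code of your own. Each camera call takes 0.05 s, during which the arm holds its last target. There are 200 camera calls.

TASK

The wooden lids of the three ink jars have been mixed up and none closes its jar: swap them round so that each jar wears the lid that fits it, seated flat on the rim all round. The lids are inky underneath, so do not put one down on the cloth: lay the one that is in the way on the slate slab meanwhile. Leave the jars, the ink bottle and the tea glass standing where they are.

Things in the scene. Friction and masses are not known exactly. Their poses are not given: they have to be found in the camera images.
- lid_wide_centre (a point): largest of three loose wooden lids, 46 mm high: disc 102 mm across, 8 mm thick; below it a plug 62 mm across, 10 mm deep, slightly tapered, inky black; on top a round upright knob 26 mm across (24 at its root), 28 mm tall. Point: on the axis (z, up), half-way up: 23 mm over the plug's underside, 13 over the disc's underside, 5 over its top, 23 under the knob's top. Starts on a wrong jar
- jar_wide: low jar with the widest mouth: loose grey-green stoneware, 0.8 kg, belly 112 mm, 64 mm high to the flat rim, mouth 72 mm, neck 84 mm outside. Origin: centre of its underside, z up. Its own lid is the largest (102 mm): the plug drops in with 5 mm play all round till the disc lies on the rim, the lid's point 77 mm over the jar's origin. A bigger plug only perches on the rim
- lid_middle_centre (a point): middle of three loose wooden lids, 46 mm high: disc 84 mm across, 8 mm thick; below it a plug 46 mm across, 10 mm deep, slightly tapered, inky black; on top a round upright knob 26 mm across (24 at its root), 28 mm tall. Point: on the axis (z, up), half-way up: 23 mm over the plug's underside, 13 over the disc's underside, 5 over its top, 23 under the knob's top. Starts on a wrong jar
- jar_middle: jar of middle height with the middle mouth: loose grey-green stoneware, 0.8 kg, belly 114 mm, 74 mm high to the flat rim, mouth 56 mm, neck 68 mm outside. Origin: centre of its underside, z up. Its own lid is the middle (84 mm): the plug drops in with 5 mm play all round till the disc lies on the rim, the lid's point 87 mm over the jar's origin. A bigger plug only perches on the rim
- lid_narrow_centre (a point): smallest of three loose wooden lids, 46 mm high: disc 66 mm across, 8 mm thick; below it a plug 30 mm across, 10 mm deep, slightly tapered, inky black; on top a round upright knob 26 mm across (24 at its root), 28 mm tall. Point: on the axis (z, up), half-way up: 23 mm over the plug's underside, 13 over the disc's underside, 5 over its top, 23 under the knob's top. Starts on a wrong jar
- jar_narrow: tallest jar, with the narrowest mouth: loose grey-green stoneware, 0.8 kg, belly 118 mm, 84 mm high to the flat rim, mouth 40 mm, neck 52 mm outside. Origin: centre of its underside, z up. Its own lid is the smallest (66 mm): the plug drops in with 5 mm play all round till the disc lies on the rim, the lid's point 97 mm over the jar's origin. A bigger plug only perches on the rim
- slab: fixed inking slab of grey slate lying on the table, 130 mm (its x) by 110 mm (its y), 18 mm thick, flat, empty at the start: the place to lay a lid aside. Origin at the centre of its underside, on the table. A lid stands there on its plug, its point 41 mm above the table.
- ink_bottle: bystander: loose brown ink bottle with a pale cap, 46 mm across, 85 mm high; origin at the centre of its underside
- tea_glass: bystander: loose glass of tea, 63 mm across, 88 mm high; origin at the centre of its underside
Things that resemble listed ones, but are neither listed nor needed, are in the scene too. Leave any orange or yellow look-alike of the part that bears lid_middle_centre alone.

How it is judged:
By the outcome, as a careful person would: the job done as asked, in the order asked, and still so for the second after the job is handed in, with the robot touching nothing.
It also fails if it takes over 120 s, if anything falls off the work surface, if the arm or the gripper's body presses on something with over 40 N, if the wrist force passes 120 N, or if a joint passes its speed limit or range.

## Working session

There is one attempt and no reset: what is moved stays moved. The work goes in short steps, Python scripts to look and compute and a tool call to move; the robot and the scene stay as the last step left them, time stands still between calls to the robot, and variables do not carry over. Pictures are saved under pics/ and viewed, at most 14 in all, crops included, and the job is handed in when it is done.

Besides the shell and the picture viewer there is one more tool, called after "Call:" as a command line: name --argument value ..., lists and objects as JSON in quotes. carry_out: Moves the arm, as the interface text tells. Shift numbers are shares of 10 cm and turn numbers shares of pi rad, none past 1 either way. Its arguments: {"type":"object","properties":{"rows":{"type":"array","items":{"type":"array"}},"force":{"type":"number"}},"required":["rows"]}

```bash
mkdir -p pics; ls; python3 - <<'E'
from bench import r
import cv2,numpy as np
for n in("side","top"):
    f=r.grab_frame(n); cv2.imwrite(f"pics/{n}0.png",f["color"][:,:,::-1]); print(n,f["fov_y"],f["cx"],f["cy"],np.round(f["camera_from_world"],3).tolist())
s=r.read_state(); print(s)
E
```

```text
pics
side 54.35577458602258 321.4191278561564 191.85805704778912 [[0.971, -0.238, 0.008, -0.505], [-0.112, -0.486, -0.867, 0.11], [0.21, 0.841, -0.499, 1.126], [0.0, 0.0, 0.0, 1.0]]
top 55.69456212622664 314.8635878008448 194.18237742095783 [[-0.007, -1.0, 0.028, -0.067], [-0.998, 0.005, -0.067, 0.482], [0.067, -0.028, -0.997, 1.076], [0.0, 0.0, 0.0, 1.0]]
{'time': 0.1, 'joint_positions': array([ 1.23649048e+00,  4.94127650e-01,  1.34602587e+00,  9.15206149e-06,
        1.30250266e+00, -9.55232473e-02]), 'dq': array([-5.63111176e-04, -3.65683475e-03,  1.18846139e-06, -6.01363802e-04,
       -9.44632221e-04, -1.79659163e-03]), 'joint_torque': array([ 2.04429947e-03, -8.83595037e+01, -3.84558427e+01,  5.22684377e-05,
        5.38689943e-03,  4.01711270e-05]), 'tcp_pos': array([0.14773377, 0.60697876, 0.23077045]), 'tcp_rot': array([-3.14053482e+00, -1.10218187e-04,  2.90280757e+00]), 'contact_force': array([-0.79210064, -0.42966117,  0.13858373]), 'moment': array([ 0.0486381 , -0.03827467, -0.03254578]), 'gripper_force': 0.0, 'gripper_width': 0.08537720961967163}
```

View pics/top0.png

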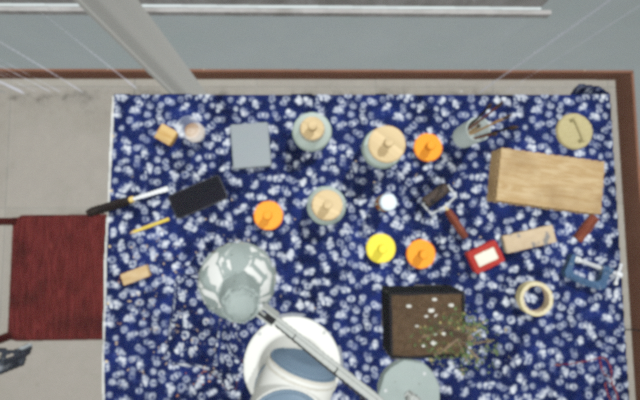

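View pics/side0.png

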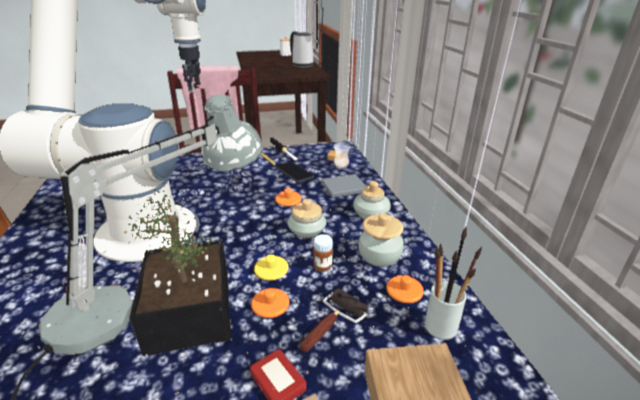

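```bash
cat > h.py <<'E'
import numpy as np,cv2
from bench import r
def grab(n,save=None):
    f=r.grab_frame(n)
    if save: cv2.imwrite(f"pics/{save}.png",f["color"][:,:,::-1])
    return f
def ray(f,u,v):
    F=200/np.tan(np.radians(f["fov_y"])/2); T=np.array(f["camera_from_world"]); R=T[:3,:3]
    d=R.T@np.array([(u-f["cx"])/F,(v-f["cy"])/F,1]); return -R.T@T[:3,3],d/np.linalg.norm(d)
def onz(f,u,v,z):
    c,d=ray(f,u,v); return c+d*(z-c[2])/d[2]
def tri(f1,p1,f2,p2):
    c1,d1=ray(f1,*p1);c2,d2=ray(f2,*p2)
    s=np.linalg.lstsq(np.c_[d1,-d2],c2-c1,rcond=None)[0]
    a,b=c1+s[0]*d1,c2+s[1]*d2; return (a+b)/2,np.linalg.norm(a-b)
def proj(f,p):
    F=200/np.tan(np.radians(f["fov_y"])/2); q=(np.array(f["camera_from_world"])@np.r_[p,1])[:3]
    return np.array([f["cx"]+F*q[0]/q[2],f["cy"]+F*q[1]/q[2]])
E
python3 - <<'E'
from h import *
t=grab("top");s=grab("side")
print("proj tcp",proj(t,r.read_state()["tcp_pos"]),proj(s,r.read_state()["tcp_pos"]))
print("lamp top",tri(t,(240,303),s,(217,102)),"lamp joint",tri(t,(265,315),s,(211,130)))
print("bottle cap",tri(t,(387,202),s,(322,238)))
a=cv2.resize(t["color"][85:265,140:440],None,fx=2.6,fy=2.6,interpolation=cv2.INTER_CUBIC)
b=cv2.resize(s["color"][130:310,230:430],None,fx=3.2,fy=3.2,interpolation=cv2.INTER_CUBIC)
cv2.imwrite("pics/ta.png",a[:,:,::-1]);cv2.imwrite("pics/sa.png",b[:,:,::-1])
E
```

```text
proj tcp [ 12.84058109 339.58889614] [194.89785479  91.12105274]
lamp top (array([0.24148039, 0.08997068, 0.33437167]), np.float64(0.0030067056256165106)) lamp joint (array([0.20973936, 0.04602947, 0.27217091]), np.float64(0.011952758156324359))
bottle cap (array([ 0.45545887, -0.2643476 ,  0.08580621]), np.float64(0.0018050688499275007))
```

View pics/ta.png

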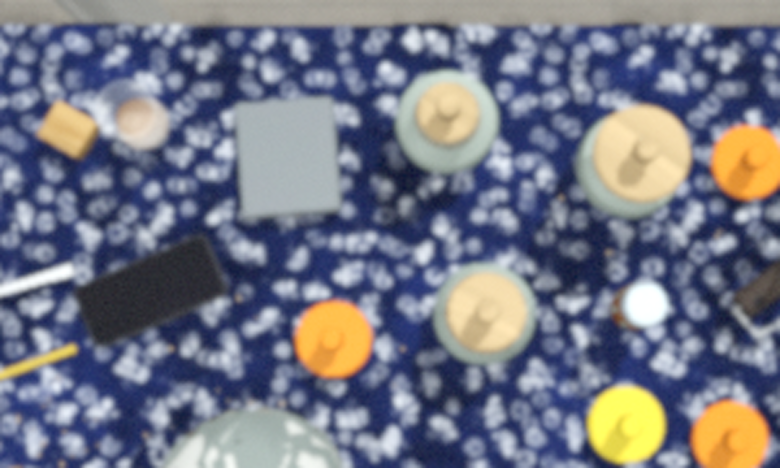

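View pics/sa.png

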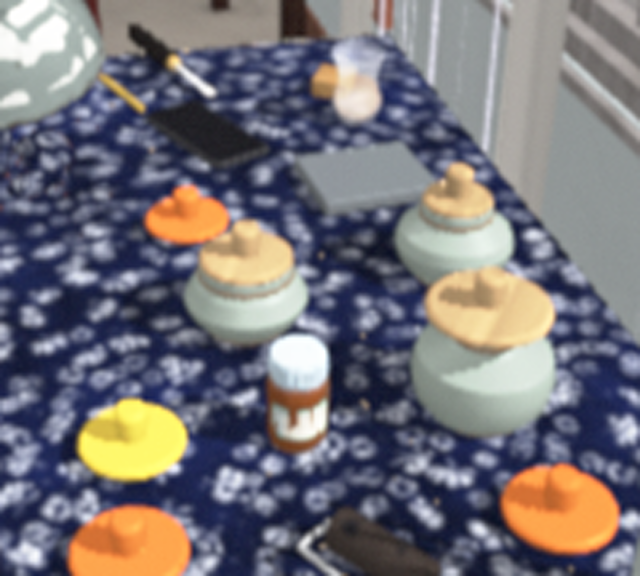

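```bash
cat >> h.py <<'E'
def blobs(f,lo,hi,amin=60,box=None):
    hsv=cv2.cvtColor(f["color"],cv2.COLOR_RGB2HSV); m=cv2.inRange(hsv,lo,hi)
    if box: k=np.zeros_like(m);k[box[1]:box[3],box[0]:box[2]]=255;m&=k
    m=cv2.morphologyEx(m,cv2.MORPH_OPEN,np.ones((3,3),np.uint8))
    return [c[:,0,:].astype(np.float32) for c in cv2.findContours(m,cv2.RETR_EXTERNAL,cv2.CHAIN_APPROX_NONE)[0] if cv2.contourArea(c)>amin]
E
python3 - <<'E'
from h import *
t=grab("top");s=grab("side")
c=lambda p,q:tri(t,(140+p[0]/2.6,85+p[1]/2.6),s,(230+q[0]/3.2,130+q[1]/3.2))
for n,p,q in(("A",(449,104),(461,172)),("B",(647,152),(492,276)),("C",(490,309),(246,231))): print(n,c(p,q))
print("glass base", tri(t,(190,130),s,(342,155)))
hs=cv2.cvtColor(t["color"],cv2.COLOR_RGB2HSV)
print([hs[v,u].tolist() for u,v in((298,138),(366,155),(306,118),(380,140),(250,150),(310,205))])
for nm,lo,hi in(("wood",(10,50,120),(25,160,255)),("green",(60,8,100),(98,60,220))):
    for b in blobs(t,lo,hi,150,(150,100,445,230)):
        e,rr=cv2.minEnclosingCircle(b); print(nm,np.round(e,1),round(rr,1),np.round(cv2.fitEllipse(b)[0],1),np.round(cv2.fitEllipse(b)[1],1),cv2.boundingRect(b))
E
```

```text
A (array([ 0.66363927, -0.06365406,  0.10471968]), np.float64(0.0032727239992568153))
B (array([ 0.61070316, -0.26442039,  0.12589455]), np.float64(0.007038842866263085))
C (array([ 0.45114947, -0.10453224,  0.09428206]), np.float64(0.0020693973812670524))
glass base (array([0.66607774, 0.28107532, 0.04459635]), np.float64(0.006345684870413172))
[[71, 19, 184], [69, 19, 176], [23, 48, 224], [20, 72, 249], [97, 18, 184], [44, 17, 162]]
wood [326.4 205. ] 15.3 [326.5 204.9] [29.4 29.9] (312, 190, 30, 31)
wood [386.7 143.5] 18.9 [386.6 143.7] [36.1 36.6] (368, 125, 38, 38)
wood [165.8 134.1] 11.2 [165.7 134.3] [18.  21.4] (155, 124, 22, 21)
wood [311.6 128.6] 11.9 [311.6 128.2] [22.2 23.1] (300, 117, 24, 23)
green [377. 152.] 19.2 [381.2 148.1] [36.3 37.3] (362, 137, 29, 32)
green [311.4 131.6] 20.0 [311.5 131.1] [35.6 37.4] (292, 113, 40, 39)
```

```bash
python3 - <<'E'
from h import *
t=grab("top");s=grab("side")
L={"A":((311.6,128.4),.092),"B":((386.6,143.6),.112),"C":((326.5,205),.082)}
for k,(p,z) in L.items(): print(k,"disc",np.round(onz(t,*p,z),4))
hs=cv2.cvtColor(t["color"],cv2.COLOR_RGB2HSV)
for k,bx,zb,rad in(("A",(285,105,340,160),.037,.057),("B",(355,118,415,175),.042,.059),("C",(300,180,352,232),.032,.056)):
    m=cv2.inRange(hs,(10,8,90),(99,170,255)); K=np.zeros_like(m);K[bx[1]:bx[3],bx[0]:bx[2]]=255;m&=K
    m=cv2.morphologyEx(m,cv2.MORPH_OPEN,np.ones((3,3),np.uint8))
    c=max(cv2.findContours(m,cv2.RETR_EXTERNAL,cv2.CHAIN_APPROX_NONE)[0],key=cv2.contourArea)[:,0,:].astype(float)
    if k=="B":
        c=c[np.hypot(c[:,0]-386.6,c[:,1]-143.6)>20.5]
    W=np.array([onz(t,u,v,zb)[:2] for u,v in c])
    from scipy.optimize import least_squares
    o=least_squares(lambda q:np.hypot(*(W-q[:2]).T)-q[2],[*W.mean(0),rad],loss="soft_l1",f_scale=.002).x
    o2=least_squares(lambda q:np.hypot(*(W-q[:2]).T)-rad,W.mean(0),loss="soft_l1",f_scale=.002).x
    print(k,"jar",np.round(o,4),np.round(o2,4),len(c))
b=blobs(t,(90,8,150),(105,40,215),300,(225,118,275,175))
for x in b: print("slab",np.round(onz(t,*cv2.minAreaRect(x)[0],.018),4),cv2.minAreaRect(x))
R=cv2.Rodrigues
from scipy.spatial.transform import Rotation as Q
st=r.read_state();print(np.round(Q.from_euler("xyz",st["tcp_rot"]).as_matrix(),3))
E
```

```text
A disc [ 0.6558 -0.0605  0.092 ]
B disc [ 0.6097 -0.2604  0.112 ]
C disc [ 0.4475 -0.0998  0.082 ]
A jar [ 0.6607 -0.0613  0.0561] [ 0.6606 -0.0613] 111
B jar [ 0.6106 -0.2615  0.057 ] [ 0.6123 -0.2634] 60
C jar [ 0.449  -0.1015  0.0549] [ 0.4489 -0.1015] 112
slab [0.6246 0.1159 0.018 ] ((250.2992401123047, 145.1913604736328), (43.57469177246094, 37.900455474853516), 85.03025817871094)
[[-0.972  0.237 -0.   ]
 [ 0.237  0.972 -0.   ]
 [ 0.    -0.    -1.   ]]
```

Call:
carry_out --rows '[[[-0.1, -0.1, 0], [0, 0, -0.01], 0], [[-0.2, -0.2, 0], [0, 0, -0.02], 0], [[-0.35, -0.35, 0], [0, 0, -0.035], 0], [[-0.5, -0.5, 0], [0, 0, -0.05], 0], [[-0.65, -0.65, 0], [0, 0, -0.06], 0], [[-0.8, -0.8, 0], [0, 0, -0.07], 0], [[-0.9, -0.9, 0], [0, 0, -0.076], 0], [[-1, -1, 0], [0, 0, -0.076], 0], [[-1, -1, 0], [0, 0, -0.076], 0], [[-1, -1, 0], [0, 0, -0.076], 0]]' --force 40

```text
time: 1.65
tcp_pos: [0.2213, 0.4868, 0.2313]
tcp_rot: [3.141, 0.0, 3.141]
contact_force: [0.3, 1.1, -0.9]
gripper_width: 0.0853
gripper_force: 0.0
```

Call:
carry_out --rows '[[[-0.1, -0.1, 0], [0, 0, 0], 0], [[-0.2, -0.25, 0], [0, 0, 0], 0], [[-0.3, -0.4, 0], [0, 0, 0], 0], [[-0.4, -0.5, 0], [0, 0, 0], 0], [[-0.5, -0.65, 0], [0, 0, 0], 0], [[-0.6, -0.75, 0], [0, 0, 0], 0], [[-0.7, -0.85, 0], [0, 0, 0], 0], [[-0.73, -0.91, 0], [0, 0, 0], 0], [[-0.73, -0.91, 0], [0, 0, 0], 0], [[-0.73, -0.91, 0], [0, 0, 0], 0]]'

```text
time: 2.9
tcp_pos: [0.2941, 0.3957, 0.2313]
tcp_rot: [3.142, -0.0, -3.141]
contact_force: [0.2, -0.3, -0.5]
gripper_width: 0.0854
gripper_force: 0.0
```

Call:
carry_out --rows '[[[-0.1, -0.1, 0], [0, 0, 0], 0], [[-0.2, -0.25, 0], [0, 0, 0], 0], [[-0.3, -0.4, 0], [0, 0, 0], 0], [[-0.4, -0.5, 0], [0, 0, 0], 0], [[-0.5, -0.65, 0], [0, 0, 0], 0], [[-0.6, -0.75, 0], [0, 0, 0], 0], [[-0.7, -0.85, 0], [0, 0, 0], 0], [[-0.73, -0.91, 0], [0, 0, 0], 0], [[-0.73, -0.91, 0], [0, 0, 0], 0], [[-0.73, -0.91, 0], [0, 0, 0], 0]]'

```text
time: 4.15
tcp_pos: [0.3671, 0.3047, 0.2313]
tcp_rot: [3.142, -0.0, -3.141]
contact_force: [-0.0, -0.5, -0.4]
gripper_width: 0.0852
gripper_force: 0.0
```

Call:
carry_out --rows '[[[-0.1, -0.1, 0], [0, 0, 0], 0], [[-0.2, -0.25, 0], [0, 0, 0], 0], [[-0.3, -0.4, 0], [0, 0, 0], 0], [[-0.4, -0.5, 0], [0, 0, 0], 0], [[-0.5, -0.65, 0], [0, 0, 0], 0], [[-0.6, -0.75, 0], [0, 0, 0], 0], [[-0.7, -0.85, 0], [0, 0, 0], 0], [[-0.73, -0.91, 0], [0, 0, 0], 0], [[-0.73, -0.91, 0], [0, 0, 0], 0], [[-0.73, -0.91, 0], [0, 0, 0], 0]]'

```text
time: 5.4
tcp_pos: [0.4401, 0.2136, 0.2313]
tcp_rot: [3.142, -0.0, -3.141]
contact_force: [1.1, -0.6, -0.1]
gripper_width: 0.0853
gripper_force: 0.0
```

Call:
carry_out --rows '[[[-0.1, -0.1, 0], [0, 0, 0], 0], [[-0.2, -0.25, 0], [0, 0, 0], 0], [[-0.3, -0.4, 0], [0, 0, 0], 0], [[-0.4, -0.5, 0], [0, 0, 0], 0], [[-0.5, -0.65, 0], [0, 0, 0], 0], [[-0.6, -0.75, 0], [0, 0, 0], 0], [[-0.7, -0.85, 0], [0, 0, 0], 0], [[-0.73, -0.91, 0], [0, 0, 0], 0], [[-0.73, -0.91, 0], [0, 0, 0], 0], [[-0.73, -0.91, 0], [0, 0, 0], 0]]'

```text
time: 6.65
tcp_pos: [0.513, 0.1227, 0.2313]
tcp_rot: [3.142, -0.0, -3.141]
contact_force: [-0.1, 1.0, 1.1]
gripper_width: 0.0854
gripper_force: 0.0
```

Call:
carry_out --rows '[[[-0.1, -0.1, 0], [0, 0, 0], 0], [[-0.2, -0.25, 0], [0, 0, 0], 0], [[-0.3, -0.4, 0], [0, 0, 0], 0], [[-0.4, -0.5, 0], [0, 0, 0], 0], [[-0.5, -0.65, 0], [0, 0, 0], 0], [[-0.6, -0.75, 0], [0, 0, 0], 0], [[-0.7, -0.85, 0], [0, 0, 0], 0], [[-0.73, -0.92, 0], [0, 0, 0], 0], [[-0.73, -0.92, 0], [0, 0, 0], 0], [[-0.73, -0.92, 0], [0, 0, 0], 0]]'

```text
time: 7.9
tcp_pos: [0.586, 0.0307, 0.2313]
tcp_rot: [3.142, -0.0, -3.141]
contact_force: [-0.5, 0.4, -0.2]
gripper_width: 0.0851
gripper_force: 0.0
```

Call:
carry_out --rows '[[[-0.1, -0.1, 0.1], [0, 0, 0], 0], [[-0.2, -0.25, 0.2], [0, 0, 0], 0], [[-0.3, -0.4, 0.3], [0, 0, 0], 0], [[-0.4, -0.5, 0.4], [0, 0, 0], 0], [[-0.5, -0.65, 0.5], [0, 0, 0], 0], [[-0.6, -0.75, 0.6], [0, 0, 0], 0], [[-0.7, -0.85, 0.7], [0, 0, 0], 0], [[-0.73, -0.93, 0.75], [0, 0, 0], 0], [[-0.73, -0.93, 0.75], [0, 0, 0], 0], [[-0.73, -0.93, 0.75], [0, 0, 0], 0]]'

```text
time: 9.15
tcp_pos: [0.6592, -0.0623, 0.1566]
tcp_rot: [3.142, 0.0, -3.141]
contact_force: [-1.2, -0.2, 0.0]
gripper_width: 0.0854
gripper_force: 0.0
```

```bash
python3 - <<'E'
from h import *
s=grab("side");t=grab("top")
p=r.read_state()["tcp_pos"];print(p,proj(s,p),proj(t,p))
a=cv2.resize(s["color"][100:250,290:450],None,fx=3,fy=3,interpolation=cv2.INTER_CUBIC)
b=cv2.resize(t["color"][85:235,240:350],None,fx=3,fy=3,interpolation=cv2.INTER_CUBIC)
cv2.imwrite("pics/a1.png",np.hstack([a,b])[:,:,::-1])
E
```

```text
[ 0.65927272 -0.06219367  0.15673892] [373.26280369 168.12166916] [312.74414307 120.96204154]
```

View pics/a1.png

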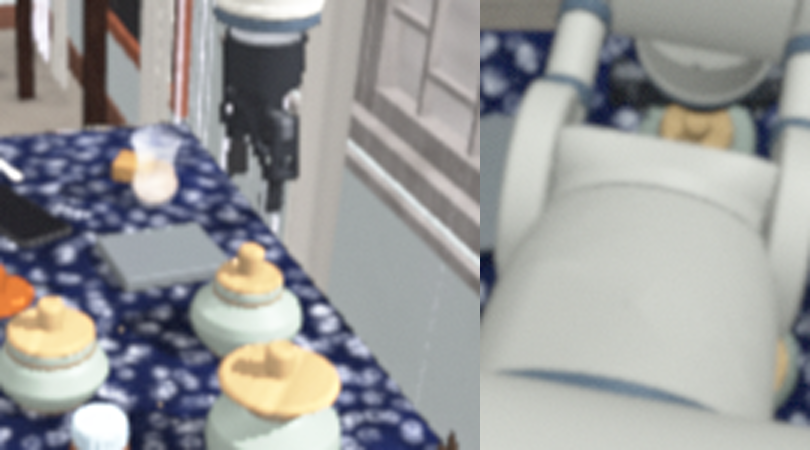

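Call:
carry_out --rows '[[[-0.01, 0, 0.1], [0, 0, 0], 0], [[-0.01, 0, 0.2], [0, 0, 0], 0], [[-0.01, 0, 0.3], [0, 0, 0], 0], [[-0.01, 0, 0.4], [0, 0, 0], 0], [[-0.01, 0, 0.5], [0, 0, 0], 0], [[-0.01, 0, 0.6], [0, 0, 0], 0], [[-0.01, 0, 0.63], [0, 0, 0], 0.1], [[-0.01, 0, 0.63], [0, 0, 0], 0.4], [[-0.01, 0, 0.63], [0, 0, 0], 0.6], [[-0.01, 0, 0.63], [0, 0, 0], 0.7]]'

```text
time: 10.5
tcp_pos: [0.6605, -0.0626, 0.0937]
tcp_rot: [-3.142, 0.001, 3.141]
contact_force: [-0.2, 0.4, 0.3]
gripper_width: 0.0257
gripper_force: 0.6
```

Call:
carry_out --rows '[[[0, 0, 0], [0, 0, 0], 0.75], [[0, 0, 0], [0, 0, 0], 0.8], [[0, 0, 0], [0, 0, 0], 0.85], [[0, 0, 0], [0, 0, 0], 0.9], [[0, 0, 0], [0, 0, 0], 1], [[0, 0, 0], [0, 0, 0], 1], [[0, 0, -0.1], [0, 0, 0], 1], [[0, 0, -0.2], [0, 0, 0], 1], [[0, 0, -0.3], [0, 0, 0], 1], [[0, 0, -0.4], [0, 0, 0], 1]]'

```text
time: 11.75
tcp_pos: [0.6604, -0.0626, 0.1342]
tcp_rot: [-3.142, 0.0, 3.141]
contact_force: [-0.0, -1.4, 0.0]
gripper_width: 0.024
gripper_force: 39.5
```

```bash
python3 - <<'E'
from h import *
s=grab("side")
p=r.read_state()["tcp_pos"];print(p,proj(s,p))
a=cv2.resize(s["color"][100:250,290:450],None,fx=4,fy=4,interpolation=cv2.INTER_CUBIC)
cv2.imwrite("pics/a2.png",a[:,:,::-1])
E
```

```text
[ 0.66101157 -0.06268899  0.13547993] [373.34198482 174.62405508]
```

View pics/a2.png

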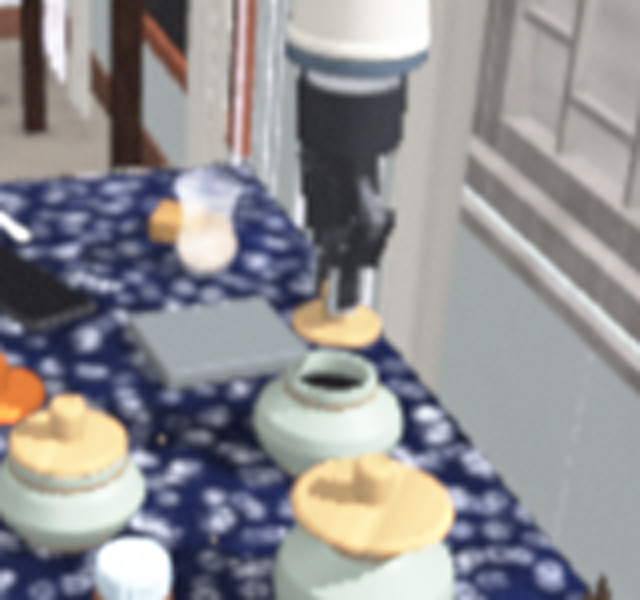

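Call:
carry_out --rows '[[[0, 0.05, -0.05], [0, 0, 0], 1], [[0, 0.15, -0.1], [0, 0, 0], 1], [[0, 0.25, -0.1], [0, 0, 0], 1], [[0, 0.35, -0.1], [0, 0, 0], 1], [[0, 0.5, -0.1], [0, 0, 0], 1], [[0, 0.6, -0.1], [0, 0, 0], 1], [[0, 0.7, -0.1], [0, 0, 0], 1], [[0, 0.8, -0.1], [0, 0, 0], 1], [[0, 0.9, -0.1], [0, 0, 0], 1], [[0, 0.9, -0.1], [0, 0, 0], 1]]'

```text
time: 13.05
tcp_pos: [0.6603, 0.0282, 0.1433]
tcp_rot: [3.142, -0.0, -3.141]
contact_force: [0.3, 0.9, -0.8]
gripper_width: 0.0238
gripper_force: 39.5
```

Call:
carry_out --rows '[[[0.05, 0.1, 0], [0, 0, 0], 1], [[0.1, 0.2, 0], [0, 0, 0], 1], [[0.15, 0.3, 0], [0, 0, 0], 1], [[0.2, 0.4, 0], [0, 0, 0], 1], [[0.25, 0.5, 0], [0, 0, 0], 1], [[0.3, 0.6, 0], [0, 0, 0], 1], [[0.36, 0.7, 0], [0, 0, 0], 1], [[0.36, 0.8, 0], [0, 0, 0], 1], [[0.36, 0.88, 0], [0, 0, 0], 1], [[0.36, 0.88, 0], [0, 0, 0], 1]]'

```text
time: 14.3
tcp_pos: [0.6245, 0.116, 0.1433]
tcp_rot: [3.142, 0.0, -3.141]
contact_force: [-1.3, -0.2, -0.3]
gripper_width: 0.0241
gripper_force: 39.5
```

Call:
carry_out --rows '[[[0, 0, 0.15], [0, 0, 0], 1], [[0, 0, 0.3], [0, 0, 0], 1], [[0, 0, 0.45], [0, 0, 0], 1], [[0, 0, 0.6], [0, 0, 0], 1], [[0, 0, 0.7], [0, 0, 0], 1], [[0, 0, 0.8], [0, 0, 0], 1], [[0, 0, 0.85], [0, 0, 0], 1], [[0, 0, 0.9], [0, 0, 0], 1], [[0, 0, 0.92], [0, 0, 0], 1], [[0, 0, 0.92], [0, 0, 0], 1]]'

```text
time: 15.55
tcp_pos: [0.6244, 0.1155, 0.0514]
tcp_rot: [3.142, 0.0, 3.142]
contact_force: [0.5, -0.7, -0.2]
gripper_width: 0.0236
gripper_force: 39.5
```

```bash
python3 - <<'E'
from h import *
s=grab("side");t=grab("top")
p=r.read_state()["tcp_pos"];print(r.read_state()["contact_force"],p,proj(s,p))
a=cv2.resize(s["color"][100:250,290:430],None,fx=3,fy=3,interpolation=cv2.INTER_CUBIC)
b=cv2.resize(t["color"][85:235,285:405],None,fx=3,fy=3,interpolation=cv2.INTER_CUBIC)
cv2.imwrite("pics/a3.png",np.hstack([a,b])[:,:,::-1])
E
```

```text
[-0.18596129 -0.46980014 -0.59634602] [0.62448053 0.11545321 0.05153778] [343.1413049 174.1429591]
```

View pics/a3.png

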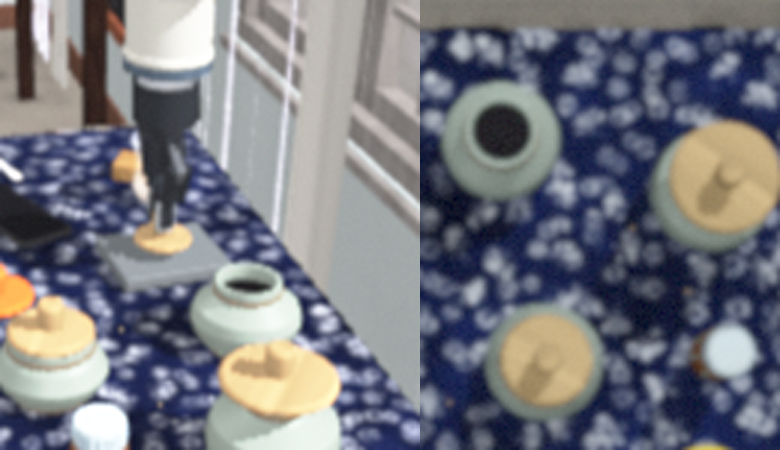

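Call:
carry_out --rows '[[[0, 0, 0.02], [0, 0, 0], 1], [[0, 0, 0.03], [0, 0, 0], 1], [[0, 0, 0.035], [0, 0, 0], 1], [[0, 0, 0.04], [0, 0, 0], 1], [[0, 0, 0.04], [0, 0, 0], 1], [[0, 0, 0.04], [0, 0, 0], 0.55], [[0, 0, 0.04], [0, 0, 0], 0.4], [[0, 0, 0.04], [0, 0, 0], 0.2], [[0, 0, 0.02], [0, 0, 0], 0.1], [[0, 0, -0.1], [0, 0, 0], 0]]'

```text
time: 16.9
tcp_pos: [0.6238, 0.1154, 0.0612]
tcp_rot: [-3.141, -0.001, 3.141]
contact_force: [0.8, 0.2, 0.0]
gripper_width: 0.0852
gripper_force: 0.0
```

Call:
carry_out --rows '[[[0, 0, -0.1], [0, 0, 0], 0], [[0, 0, -0.2], [0, 0, 0], 0], [[0, 0, -0.3], [0, 0, 0], 0], [[0, 0, -0.4], [0, 0, 0], 0], [[0, 0, -0.5], [0, 0, 0], 0], [[0.1, -0.2, -0.6], [0, 0, 0], 0], [[0.3, -0.4, -0.8], [0, 0, 0], 0], [[0.5, -0.6, -0.9], [0, 0, 0], 0], [[0.7, -0.8, -1], [0, 0, 0], 0], [[0.85, -1, -1], [0, 0, 0], 0]]'

```text
time: 18.15
tcp_pos: [0.5382, 0.0141, 0.1623]
tcp_rot: [-3.141, 0.001, 3.141]
contact_force: [0.9, 0.1, -0.3]
gripper_width: 0.0859
gripper_force: 0.0
```

```bash
python3 - <<'E'
from h import *
t=grab("top");s=grab("side")
print(r.read_state()["tcp_pos"])
print("A mouth top",onz(t,312.3,128.7,.074),"side",onz(s,372.7,195,.074))
E
```

```text
[0.53738971 0.01340774 0.16175906]
A mouth top [ 0.65939503 -0.06281318  0.074     ] side [ 0.65885457 -0.07610591  0.074     ]
```

Call:
carry_out --rows '[[[0.1, -0.1, 0], [0, 0, 0], 0], [[0.2, -0.2, 0], [0, 0, 0], 0], [[0.3, -0.3, 0], [0, 0, 0], 0], [[0.4, -0.45, 0], [0, 0, 0], 0], [[0.5, -0.6, 0], [0, 0, 0], 0], [[0.6, -0.7, 0], [0, 0, 0], 0], [[0.7, -0.8, 0], [0, 0, 0], 0], [[0.8, -0.9, 0], [0, 0, 0], 0], [[0.88, -1, 0], [0, 0, 0], 0], [[0.88, -1, 0], [0, 0, 0], 0]]'

```text
time: 19.5
tcp_pos: [0.4509, -0.0852, 0.1613]
tcp_rot: [3.142, -0.0, 3.141]
contact_force: [0.5, -1.1, 0.1]
gripper_width: 0.0855
gripper_force: 0.0
```

Call:
carry_out --rows '[[[0, -0.1, 0], [0, 0, 0], 0], [[0, -0.15, 0.05], [0, 0, 0], 0], [[0, -0.15, 0.1], [0, 0, 0], 0], [[0, -0.15, 0.2], [0, 0, 0], 0], [[0, -0.15, 0.25], [0, 0, 0], 0], [[0, -0.15, 0.3], [0, 0, 0], 0], [[0, -0.15, 0.3], [0, 0, 0], 0], [[0, -0.15, 0.3], [0, 0, 0], 0], [[0, -0.15, 0.3], [0, 0, 0], 0], [[0, -0.15, 0.3], [0, 0, 0], 0]]'

```text
time: 20.75
tcp_pos: [0.4514, -0.0996, 0.1314]
tcp_rot: [-3.141, 0.0, 3.142]
contact_force: [0.3, -0.2, 0.2]
gripper_width: 0.0852
gripper_force: 0.0
```

```bash
python3 - <<'E'
from h import *
s=grab("side");t=grab("top")
p=r.read_state()["tcp_pos"];print(p,proj(s,p),proj(t,p))
for b in blobs(t,(10,50,120),(25,160,255),150,(150,100,445,230)):
    e=cv2.fitEllipse(b);print(np.round(e[0],1),np.round(e[1],1),np.round(onz(t,*e[0],.046),4))
a=cv2.resize(s["color"][100:270,260:440],None,fx=3,fy=3,interpolation=cv2.INTER_CUBIC)
cv2.imwrite("pics/a4.png",a[:,:,::-1])
E
```

```text
[ 0.45134931 -0.09955927  0.1313606 ] [306.05420525 189.79013273] [327.51842664 202.78146633]
[250.  144.3] [21.9 22.3] [0.6215 0.1128 0.046 ]
[386.5 143.7] [36.4 36.8] [ 0.6229 -0.2748  0.046 ]
[165.5 133.9] [17.5 20.7] [0.6514 0.3493 0.046 ]
```

View pics/a4.png

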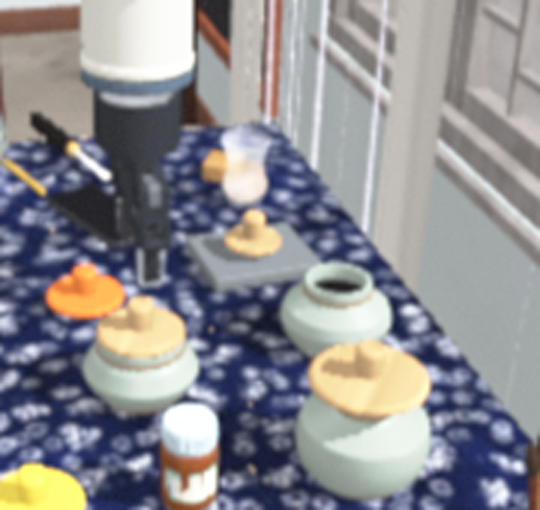

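Call:
carry_out --rows '[[[0, 0, 0.1], [0, 0, 0], 0], [[0, 0, 0.2], [0, 0, 0], 0], [[0, 0, 0.3], [0, 0, 0], 0], [[0, 0, 0.4], [0, 0, 0], 0], [[0, 0, 0.45], [0, 0, 0], 0], [[0, 0, 0.475], [0, 0, 0], 0.3], [[0, 0, 0.475], [0, 0, 0], 0.5], [[0, 0, 0.475], [0, 0, 0], 0.6], [[0, 0, 0.475], [0, 0, 0], 0.65], [[0, 0, 0.475], [0, 0, 0], 0.7]]'

```text
time: 22.1
tcp_pos: [0.4515, -0.0996, 0.084]
tcp_rot: [-3.141, 0.0, 3.142]
contact_force: [-0.3, -0.1, 2.8]
gripper_width: 0.026
gripper_force: 3.4
```

Call:
carry_out --rows '[[[0, 0, 0], [0, 0, 0], 0.75], [[0, 0, 0], [0, 0, 0], 0.8], [[0, 0, 0], [0, 0, 0], 0.9], [[0, 0, 0], [0, 0, 0], 1], [[0, 0, 0], [0, 0, 0], 1], [[0, 0, -0.1], [0, 0, 0], 1], [[0, 0, -0.2], [0, 0, 0], 1], [[0, 0, -0.35], [0, 0, 0], 1], [[0, 0, -0.5], [0, 0, 0], 1], [[0, 0, -0.5], [0, 0, 0], 1]]'

```text
time: 23.35
tcp_pos: [0.452, -0.0998, 0.135]
tcp_rot: [-3.141, 0.002, 3.142]
contact_force: [-0.2, -0.4, -1.3]
gripper_width: 0.024
gripper_force: 39.7
```

```bash
python3 - <<'E'
from h import *
s=grab("side")
p=r.read_state()["tcp_pos"];print(p,proj(s,p),"disc centre if on tcp axis",proj(s,p-[0,0,.002]))
for b in blobs(s,(8,50,110),(25,190,255),150,(250,140,440,290)):
    e=cv2.fitEllipse(b);print(np.round(e[0],1),np.round(e[1],1),cv2.boundingRect(b))
a=cv2.resize(s["color"][100:270,260:440],None,fx=3,fy=3,interpolation=cv2.INTER_CUBIC)
cv2.imwrite("pics/a5.png",a[:,:,::-1])
E
```

```text
[ 0.45158736 -0.09963312  0.13427135] [306.13213941 188.87282167] disc centre if on tcp axis [306.14058658 189.50567825]
[404.4 283.3] [14.7 35.4] (387, 275, 36, 15)
[381.8 226.2] [24.6 38.6] (363, 214, 40, 26)
[297.7 196.2] [16.8 47.2] (276, 186, 46, 20)
[344.  178.2] [14.7 16.9] (335, 170, 19, 16)
```

View pics/a5.png

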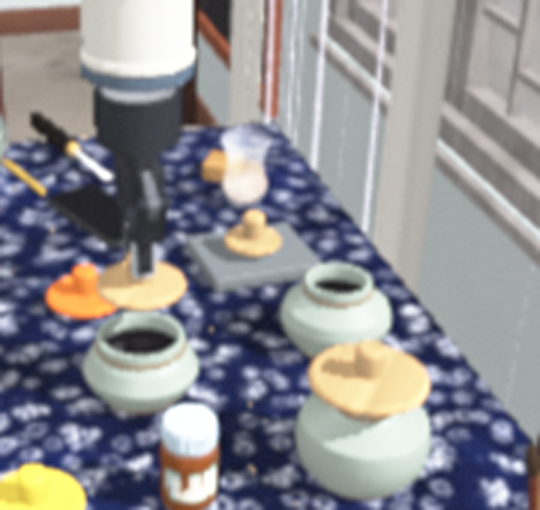

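Call:
carry_out --rows '[[[-0.1, 0, -0.1], [0, 0, 0], 1], [[-0.2, 0, -0.1], [0, 0, 0], 1], [[-0.3, 0, -0.1], [0, 0, 0], 1], [[-0.45, 0, -0.1], [0, 0, 0], 1], [[-0.6, 0, -0.1], [0, 0, 0], 1], [[-0.7, 0, -0.1], [0, 0, 0], 1], [[-0.8, 0, -0.1], [0, 0, 0], 1], [[-0.9, 0, -0.1], [0, 0, 0], 1], [[-1, 0, -0.1], [0, 0, 0], 1], [[-1, 0, -0.1], [0, 0, 0], 1]]'

```text
time: 24.65
tcp_pos: [0.552, -0.0996, 0.1437]
tcp_rot: [-3.141, 0.0, -3.141]
contact_force: [-0.7, -0.1, -1.0]
gripper_width: 0.024
gripper_force: 39.7
```

Call:
carry_out --rows '[[[-0.1, 0.1, 0], [0, 0, 0], 1], [[-0.2, 0.2, 0], [0, 0, 0], 1], [[-0.3, 0.3, 0], [0, 0, 0], 1], [[-0.45, 0.39, 0], [0, 0, 0], 1], [[-0.6, 0.39, 0], [0, 0, 0], 1], [[-0.7, 0.39, 0], [0, 0, 0], 1], [[-0.8, 0.39, 0], [0, 0, 0], 1], [[-0.9, 0.39, 0], [0, 0, 0], 1], [[-1, 0.39, 0], [0, 0, 0], 1], [[-1, 0.39, 0], [0, 0, 0], 1]]'

```text
time: 25.9
tcp_pos: [0.652, -0.0606, 0.1437]
tcp_rot: [-3.142, 0.0, 3.142]
contact_force: [0.7, -0.0, -0.7]
gripper_width: 0.024
gripper_force: 39.7
```

Call:
carry_out --rows '[[[-0.02, 0, 0.05], [0, 0, 0], 1], [[-0.04, 0, 0.1], [0, 0, 0], 1], [[-0.07, 0, 0.15], [0, 0, 0], 1], [[-0.07, 0, 0.2], [0, 0, 0], 1], [[-0.07, 0, 0.2], [0, 0, 0], 1], [[-0.07, 0, 0.2], [0, 0, 0], 1], [[-0.07, 0, 0.2], [0, 0, 0], 1], [[-0.07, 0, 0.2], [0, 0, 0], 1], [[-0.07, 0, 0.2], [0, 0, 0], 1], [[-0.07, 0, 0.2], [0, 0, 0], 1]]'

```text
time: 27.15
tcp_pos: [0.6583, -0.0606, 0.1238]
tcp_rot: [-3.142, 0.0, -3.142]
contact_force: [-0.6, -0.2, -0.6]
gripper_width: 0.0243
gripper_force: 39.7
```

```bash
python3 - <<'E'
from h import *
s=grab("side");t=grab("top")
p=r.read_state()["tcp_pos"];print(p,proj(s,p),"disc",proj(s,p-[0,0,.002]),"rim under tcp",proj(s,[p[0],p[1],.074]),"belly",proj(s,[p[0],p[1],.037]))
a=cv2.resize(s["color"][140:240,330:420],None,fx=6,fy=6,interpolation=cv2.INTER_CUBIC)
cv2.imwrite("pics/a6.png",a[:,:,::-1])
# C mouth: dark disc in top view
g=cv2.cvtColor(t["color"],cv2.COLOR_RGB2HSV)
m=cv2.inRange(g,(0,0,0),(180,130,75));K=np.zeros_like(m);K[180:232,300:352]=255;m&=K
c=max(cv2.findContours(m,cv2.RETR_EXTERNAL,cv2.CHAIN_APPROX_NONE)[0],key=cv2.contourArea);e=cv2.fitEllipse(c);print("C mouth",e,onz(t,*e[0],.064))
E
```

```text
[ 0.65834056 -0.06054851  0.12378938] [371.94253575 177.90464113] disc [371.89343764 178.50225639] rim under tcp [370.74501465 192.48069797] belly [369.88733496 202.9202534 ]
C mouth ((348.515869140625, 184.4287109375), (5.037570953369141, 7.261013984680176), 163.51585388183594) [ 0.50497712 -0.16253486  0.064     ]
```

View pics/a6.png

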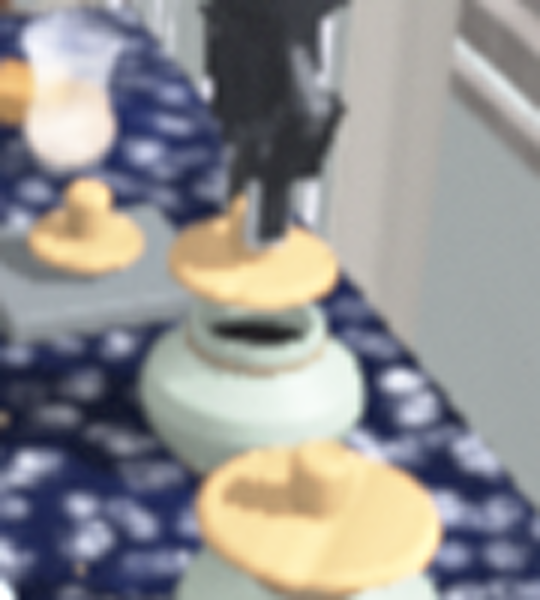

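```bash
python3 - <<'E'
from h import *
s=grab("side");t=grab("top")
print("slab lid pred",proj(s,[.6245,.1155,.046]),proj(s,[.6245,.1155,.042]),proj(t,[.6245,.1155,.046]))
def disc(f,box,lo=(8,50,110),hi=(25,200,255)):
    b=max(blobs(f,lo,hi,100,box),key=cv2.contourArea)
    l,rr=b[:,0].min(),b[:,0].max(); bo=b[:,1].max()
    return "cols",l,rr,"mid",(l+rr)/2,"bottom",bo,"rows at ends",b[b[:,0]<=l+1][:,1].mean(),b[b[:,0]>=rr-1][:,1].mean()
print("slablid",disc(s,(330,160,357,190)));print("held",disc(s,(356,165,390,195)));print("B",disc(s,(355,210,410,245)))
th=np.linspace(0,6.283,100)
for n,c,rad in(("slab",[.6245,.1155],.033),("held",[.6585,-.0605],.042),("B",[.612,-.260],.051)):
    zt={"slab":.046,"held":.122,"B":.112}[n]
    P=np.array([proj(s,[c[0]+rad*np.cos(a),c[1]+rad*np.sin(a),z]) for a in th for z in(zt,zt-.008)])
    print(n,"pred cols",P[:,0].min(),P[:,0].max(),"bottom",P[:,1].max(),"top",P[:,1].min(),"endrow",P[P[:,0].argmin()],P[P[:,0].argmax()])
a=t["color"][175:240,295:360]; cv2.imwrite("pics/c1.png",cv2.resize(a,None,fx=6,fy=6)[:,:,::-1])
E
```

```text
slab lid pred [343.08491667 175.57669951] [343.0432021  176.61345426] [249.01701727 143.28257221]
slablid ('cols', np.float32(335.0), np.float32(353.0), 'mid', np.float32(344.0), 'bottom', np.float32(185.0), 'rows at ends', np.float32(179.5), np.float32(180.0))
held ('cols', np.float32(358.0), np.float32(385.0), 'mid', np.float32(371.5), 'bottom', np.float32(191.0), 'rows at ends', np.float32(183.0), np.float32(184.5))
B ('cols', np.float32(363.0), np.float32(401.0), 'mid', np.float32(382.0), 'bottom', np.float32(239.0), 'rows at ends', np.float32(224.5), np.float32(225.5))
slab pred cols 333.3781983982172 352.75673324913754 bottom 182.24192062129472 top 171.20467010232193 endrow [333.3781984  177.37472395] [352.75673325 175.99068282]
held pred cols 357.57375826243134 386.2699984787009 bottom 187.73076963238418 top 171.97479661388735 endrow [357.57375826 179.98094024] [386.26999848 179.46393813]
B pred cols 361.1915615301092 402.2682759840038 bottom 234.72931602589898 top 209.21965564911005 endrow [361.19156153 221.36737043] [402.26827598 222.5737441 ]
```

View pics/c1.png

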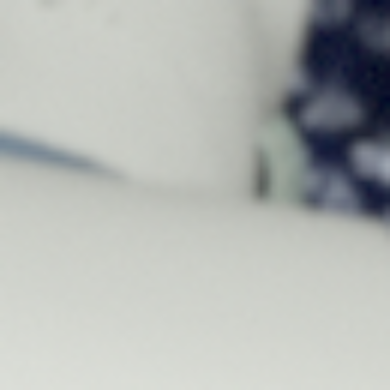

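Call:
carry_out --rows '[[[-0.02, 0, 0], [0, 0, 0], 1], [[-0.045, 0.005, 0], [0, 0, 0], 1], [[-0.045, 0.005, 0.05], [0, 0, 0], 1], [[-0.045, 0.005, 0.1], [0, 0, 0], 1], [[-0.045, 0.005, 0.15], [0, 0, 0], 1], [[-0.045, 0.005, 0.19], [0, 0, 0], 1], [[-0.045, 0.005, 0.22], [0, 0, 0], 1], [[-0.045, 0.005, 0.25], [0, 0, 0], 1], [[-0.045, 0.005, 0.27], [0, 0, 0], 1], [[-0.045, 0.005, 0.27], [0, 0, 0], 1]]'

```text
time: 28.6
tcp_pos: [0.6628, -0.0601, 0.0967]
tcp_rot: [3.142, -0.0, 3.142]
contact_force: [-0.1, 0.3, 0.1]
gripper_width: 0.0236
gripper_force: 39.7
```

```bash
python3 - <<'E'
from h import *
s=grab("side");q=r.read_state();print(q["tcp_pos"],q["contact_force"],q["moment"])
cv2.imwrite("pics/a7.png",cv2.resize(s["color"][140:240,330:420],None,fx=6,fy=6,interpolation=cv2.INTER_CUBIC)[:,:,::-1])
E
```

```text
[ 0.66283171 -0.06008223  0.09678296] [-0.14559642 -0.36687084 -0.28358156] [ 0.03484101 -0.02109167 -0.02463262]
```

View pics/a7.png

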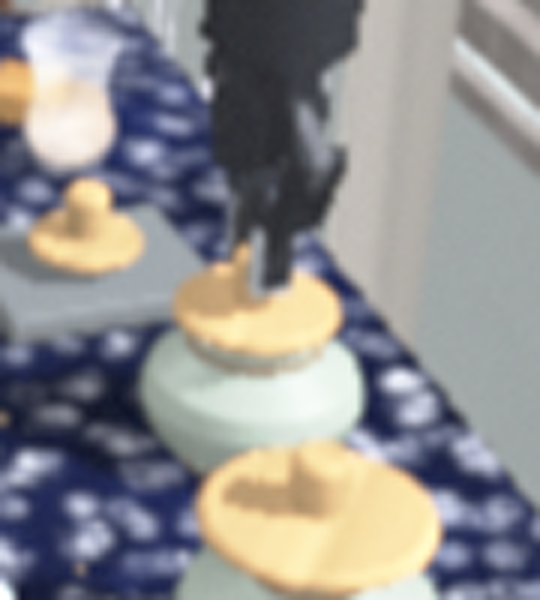

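Call:
carry_out --rows '[[[0, 0, 0.01], [0, 0, 0], 1], [[0, 0, 0.02], [0, 0, 0], 1], [[0, 0, 0.03], [0, 0, 0], 1], [[0, 0, 0.03], [0, 0, 0], 1], [[0, 0, 0.03], [0, 0, 0], 0.6], [[0, 0, 0.03], [0, 0, 0], 0.4], [[0, 0, 0.03], [0, 0, 0], 0.2], [[0, 0, 0.02], [0, 0, 0], 0], [[0, 0, -0.1], [0, 0, 0], 0], [[0, 0, -0.2], [0, 0, 0], 0]]'

```text
time: 29.9
tcp_pos: [0.6631, -0.0601, 0.1179]
tcp_rot: [-3.141, 0.001, -3.142]
contact_force: [0.2, -0.4, 0.4]
gripper_width: 0.0854
gripper_force: 0.0
```

Call:
carry_out --rows '[[[0, 0, -0.1], [0, 0, 0], 0], [[0, 0, -0.3], [0, 0, 0], 0], [[0.05, -0.1, -0.4], [0, 0, 0], 0], [[0.1, -0.25, -0.5], [0, 0, 0], 0], [[0.15, -0.4, -0.6], [0, 0, 0], 0], [[0.2, -0.55, -0.6], [0, 0, 0], 0], [[0.3, -0.7, -0.6], [0, 0, 0], 0], [[0.4, -0.85, -0.6], [0, 0, 0], 0], [[0.49, -1, -0.6], [0, 0, 0], 0], [[0.49, -1, -0.6], [0, 0, 0], 0]]'

```text
time: 31.15
tcp_pos: [0.613, -0.1613, 0.1767]
tcp_rot: [-3.142, -0.0, 3.14]
contact_force: [0.5, -0.2, -0.1]
gripper_width: 0.085
gripper_force: 0.0
```

```bash
python3 - <<'E'
from h import *
t=grab("top");s=grab("side");print(r.read_state()["tcp_pos"])
def top(u,v,z): return np.round(onz(t,u-1,v-1,z),4)
for b in blobs(t,(10,50,120),(25,160,255),150,(230,100,445,230)):
    e=cv2.fitEllipse(b);print(np.round(e[0],1),np.round(e[1],1),[top(*e[0],z) for z in(.046,.092,.112)])
hs=cv2.cvtColor(t["color"],cv2.COLOR_RGB2HSV)
m=cv2.inRange(hs,(0,0,0),(180,255,75));K=np.zeros_like(m);cv2.circle(K,(326,205),17,255,-1);m&=K
cs=[c for c in cv2.findContours(m,cv2.RETR_EXTERNAL,cv2.CHAIN_APPROX_NONE)[0] if cv2.contourArea(c)>40]
for c in cs: e=cv2.fitEllipse(c);print("Cmouth",e,top(*e[0],.064))
for b in blobs(s,(8,50,110),(25,200,255),150,(330,160,420,245)): print("side",cv2.boundingRect(b))
E
```

```text
[ 0.61380146 -0.1601487   0.17679669]
[250.  144.4] [22.  22.3] [array([0.6243, 0.1156, 0.046 ]), array([0.6149, 0.1089, 0.092 ]), array([0.6108, 0.106 , 0.112 ])]
[383.9 147.3] [27.  32.3] [array([ 0.6154, -0.2643,  0.046 ]), array([ 0.6064, -0.2545,  0.092 ]), array([ 0.6025, -0.2503,  0.112 ])]
[308.  126.6] [20.5 30.6] [array([ 0.6752, -0.0485,  0.046 ]), array([ 0.6636, -0.0481,  0.092 ]), array([ 0.6585, -0.0479,  0.112 ])]
side (363, 214, 39, 26)
side (359, 182, 28, 18)
side (335, 170, 19, 16)
```

Call:
carry_out --rows '[[[0, -0.1, 0], [0, 0, 0], 0], [[0, -0.25, 0], [0, 0, 0], 0], [[0, -0.4, 0], [0, 0, 0], 0], [[0.01, -0.55, 0], [0, 0, 0], 0], [[0.01, -0.7, 0], [0, 0, 0], 0], [[0.01, -0.85, 0], [0, 0, 0], 0], [[0.01, -0.97, 0], [0, 0, 0], 0], [[0.01, -0.97, 0.05], [0, 0, 0], 0], [[0.01, -0.97, 0.15], [0, 0, 0], 0], [[0.01, -0.97, 0.2], [0, 0, 0], 0]]'

```text
time: 32.5
tcp_pos: [0.6124, -0.2563, 0.1557]
tcp_rot: [3.141, -0.001, -3.141]
contact_force: [-0.4, 0.3, -0.4]
gripper_width: 0.085
gripper_force: 0.0
```

Call:
carry_out --rows '[[[0, 0, 0.1], [0, 0, 0], 0], [[0, 0, 0.2], [0, 0, 0], 0], [[0, 0, 0.3], [0, 0, 0], 0], [[0, 0, 0.4], [0, 0, 0], 0], [[0, 0, 0.425], [0, 0, 0], 0], [[0, 0, 0.425], [0, 0, 0], 0.2], [[0, 0, 0.425], [0, 0, 0], 0.4], [[0, 0, 0.425], [0, 0, 0], 0.55], [[0, 0, 0.425], [0, 0, 0], 0.6], [[0, 0, 0.425], [0, 0, 0], 0.65]]'

```text
time: 33.75
tcp_pos: [0.6129, -0.2572, 0.1145]
tcp_rot: [-3.141, 0.0, 3.142]
contact_force: [0.1, -0.1, 0.8]
gripper_width: 0.0298
gripper_force: 0.4
```

Call:
carry_out --rows '[[[0, 0, 0], [0, 0, 0], 0.7], [[0, 0, 0], [0, 0, 0], 0.75], [[0, 0, 0], [0, 0, 0], 0.8], [[0, 0, 0], [0, 0, 0], 0.9], [[0, 0, 0], [0, 0, 0], 1], [[0, 0, 0], [0, 0, 0], 1], [[0, 0, -0.1], [0, 0, 0], 1], [[0, 0, -0.2], [0, 0, 0], 1], [[0, 0, -0.35], [0, 0, 0], 1], [[0, 0, -0.5], [0, 0, 0], 1]]'

```text
time: 35.0
tcp_pos: [0.6129, -0.2571, 0.1656]
tcp_rot: [-3.141, 0.0, -3.142]
contact_force: [0.5, -0.1, -0.8]
gripper_width: 0.0241
gripper_force: 39.4
```

```bash
cat >> h.py <<'E'
def predisc(f,c,rad,zt):
    P=np.array([proj(f,[c[0]+rad*np.cos(a),c[1]+rad*np.sin(a),z]) for a in np.linspace(0,6.283,200) for z in(zt,zt-.008)])
    return np.round([P[:,0].min(),P[:,0].max(),P[:,1].max()],1)
E
python3 - <<'E'
from h import *
t=grab("top");s=grab("side");p=r.read_state()["tcp_pos"];print(p)
for b in blobs(s,(8,50,110),(25,200,255),100,(330,140,420,250)):
    x,y,w,h=cv2.boundingRect(b);print("side l,r,bot",x,x+w-1,y+h-1)
print("pred held",predisc(s,p,.051,p[2]-.002),"lidA",predisc(s,[.6628,-.060],.042,.092))
def top(u,v,z): return np.round(onz(t,u-1,v-1,z),4)
for b in blobs(t,(10,50,120),(25,160,255),150,(230,100,445,230)):
    e=cv2.fitEllipse(b);print(np.round(e[0],1),np.round(e[1],1),top(*e[0],.092))
hs=cv2.cvtColor(t["color"],cv2.COLOR_RGB2HSV)
print("C col line",hs[205,300:352:4].tolist())
o=cv2.resize(t["color"][90:250,280:440],None,fx=3,fy=3,interpolation=cv2.INTER_CUBIC);cv2.imwrite("pics/b1.png",o[:,:,::-1])
E
```

```text
[ 0.61378865 -0.25756033  0.16670544]
side l,r,bot 359 404 219
side l,r,bot 335 353 185
pred held [362.8 405.  215.8] lidA [358.3 386.6 196.5]
[250.2 143.9] [20.8 22.5] [0.6162 0.1083 0.092 ]
[311.5 128.2] [28.8 29.3] [ 0.6592 -0.0574  0.092 ]
C col line [[40, 7, 209], [40, 7, 208], [40, 7, 209], [40, 7, 206], [45, 7, 206], [45, 7, 206], [43, 9, 205], [41, 10, 201], [54, 10, 131], [48, 8, 152], [56, 13, 142], [71, 23, 121], [45, 12, 132]]
```

Call:
carry_out --rows '[[[0.1, 0.1, 0], [0, 0, 0], 1], [[0.2, 0.2, 0], [0, 0, 0], 1], [[0.3, 0.3, 0], [0, 0, 0], 1], [[0.4, 0.4, 0], [0, 0, 0], 1], [[0.5, 0.5, 0], [0, 0, 0], 1], [[0.6, 0.6, 0], [0, 0, 0], 1], [[0.7, 0.7, 0], [0, 0, 0], 1], [[0.8, 0.79, 0], [0, 0, 0], 1], [[0.8, 0.79, 0], [0, 0, 0], 1], [[0.8, 0.79, 0], [0, 0, 0], 1]]'

```text
time: 36.35
tcp_pos: [0.5332, -0.1783, 0.1644]
tcp_rot: [-3.141, 0.001, -3.142]
contact_force: [0.5, -1.2, -1.4]
gripper_width: 0.0241
gripper_force: 39.4
```

Call:
carry_out --rows '[[[0.1, 0.1, 0], [0, 0, 0], 1], [[0.2, 0.2, 0], [0, 0, 0], 1], [[0.3, 0.3, 0], [0, 0, 0], 1], [[0.4, 0.4, 0], [0, 0, 0], 1], [[0.5, 0.5, 0], [0, 0, 0], 1], [[0.6, 0.6, 0.1], [0, 0, 0], 1], [[0.7, 0.7, 0.2], [0, 0, 0], 1], [[0.81, 0.79, 0.3], [0, 0, 0], 1], [[0.81, 0.79, 0.4], [0, 0, 0], 1], [[0.81, 0.79, 0.4], [0, 0, 0], 1]]'

```text
time: 37.6
tcp_pos: [0.4519, -0.0992, 0.1239]
tcp_rot: [3.141, -0.0, -3.142]
contact_force: [1.4, -0.6, -0.7]
gripper_width: 0.0238
gripper_force: 39.4
```

```bash
python3 - <<'E'
from h import *
t=grab("top");s=grab("side");p=r.read_state()["tcp_pos"];print(p)
for b in blobs(s,(8,50,110),(25,200,255),100,(260,140,420,250)):
    x,y,w,h=cv2.boundingRect(b);print("side l,r,bot",x,x+w-1,y+h-1)
print("pred held",predisc(s,p,.051,p[2]-.002),"belly l r",predisc(s,p,.056,.036)[:2], "belly .04",predisc(s,p,.056,.04)[:2])
hs=cv2.cvtColor(s["color"],cv2.COLOR_RGB2HSV)
m=cv2.inRange(hs,(30,8,90),(99,60,255))
for v in (214,218,222): print(v,np.where(m[v,270:345])[0]+270)
hs=cv2.cvtColor(t["color"],cv2.COLOR_RGB2HSV)
m=cv2.inRange(hs,(0,0,0),(180,120,75));K=np.zeros_like(m);cv2.circle(K,(384,147),14,255,-1);m&=K
for c in cv2.findContours(m,cv2.RETR_EXTERNAL,cv2.CHAIN_APPROX_NONE)[0]:
    if cv2.contourArea(c)>25: e=cv2.fitEllipse(c);print("Bmouth",e,np.round(onz(t,e[0][0]-1,e[0][1]-1,.084),4))
cv2.imwrite("pics/c2.png",np.hstack([cv2.resize(s["color"][140:250,260:350],None,fx=5,fy=5,interpolation=cv2.INTER_CUBIC),cv2.resize(t["color"][100:210,340:410],None,fx=5,fy=5,interpolation=cv2.INTER_CUBIC)])[:,:,::-1])
E
```

```text
[ 0.4523792  -0.09939278  0.12443669]
side l,r,bot 276 325 208
side l,r,bot 359 386 199
side l,r,bot 335 353 185
pred held [287.9 324.9 204.7] belly l r [287.2 326.3] belly .04 [287.2 326.3]
214 [292 293 294 295 317 318 319 320 321 322]
218 [289 290 291 292 295 296 297 298 299 300 301 302 303 304 305 306 307 308
 309 310 311 312 313 314 315 316 317 321 322 323 324]
222 [288 289 290 291 292 293 294 295 296 297 298 314 320 321 322 323 324 325]
Bmouth ((385.0, 145.0), (10.03630256652832, 11.171164512634277), 135.0) [ 0.6143 -0.2595  0.084 ]
```

View pics/c2.png

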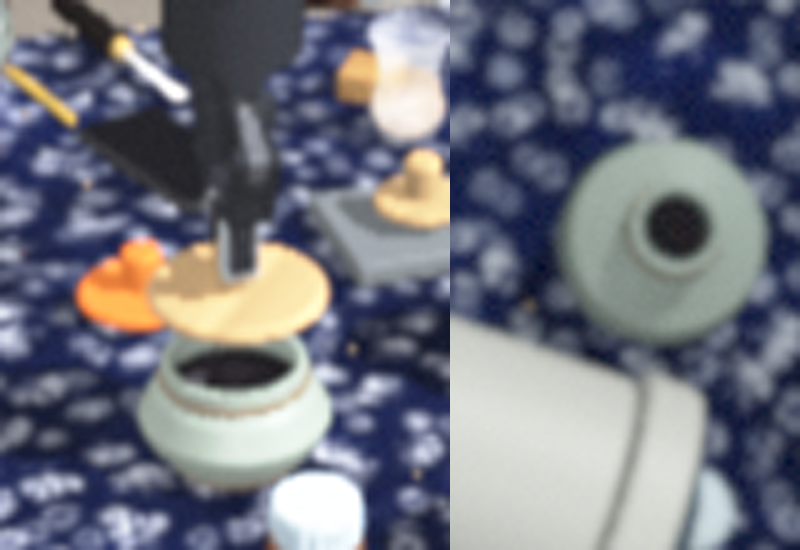

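Call:
carry_out --rows '[[[0.02, 0, 0.03], [0, 0, 0], 1], [[0.02, 0, 0.08], [0, 0, 0], 1], [[0.02, 0, 0.13], [0, 0, 0], 1], [[0.02, 0, 0.18], [0, 0, 0], 1], [[0.02, 0, 0.23], [0, 0, 0], 1], [[0.02, 0, 0.27], [0, 0, 0], 1], [[0.02, 0, 0.31], [0, 0, 0], 1], [[0.02, 0, 0.34], [0, 0, 0], 1], [[0.02, 0, 0.37], [0, 0, 0], 1], [[0.02, 0, 0.37], [0, 0, 0], 1]]'

```text
time: 38.95
tcp_pos: [0.4497, -0.099, 0.0871]
tcp_rot: [3.142, -0.0, 3.142]
contact_force: [-0.5, -0.9, -0.3]
gripper_width: 0.0239
gripper_force: 39.4
```

Call:
carry_out --rows '[[[0, 0, 0.01], [0, 0, 0], 1], [[0, 0, 0.02], [0, 0, 0], 1], [[0, 0, 0.03], [0, 0, 0], 1], [[0, 0, 0.03], [0, 0, 0], 1], [[0, 0, 0.03], [0, 0, 0], 0.6], [[0, 0, 0.03], [0, 0, 0], 0.4], [[0, 0, 0.03], [0, 0, 0], 0.2], [[0, 0, 0.02], [0, 0, 0], 0], [[0, 0, -0.1], [0, 0, 0], 0], [[0, 0, -0.2], [0, 0, 0], 0]]'

```text
time: 40.2
tcp_pos: [0.45, -0.0991, 0.1083]
tcp_rot: [-3.141, 0.0, -3.142]
contact_force: [-0.8, -0.3, -1.0]
gripper_width: 0.0853
gripper_force: 0.0
```

Call:
carry_out --rows '[[[0, 0, -0.1], [0, 0, 0], 0], [[0, 0, -0.2], [0, 0, 0], 0], [[0, 0.05, -0.3], [0, 0, 0], 0], [[-0.1, 0.2, -0.3], [0, 0, 0], 0], [[-0.2, 0.35, -0.3], [0, 0, 0], 0], [[-0.35, 0.5, -0.3], [0, 0, 0], 0], [[-0.5, 0.65, -0.3], [0, 0, 0], 0], [[-0.65, 0.8, -0.3], [0, 0, 0], 0], [[-0.8, 0.9, -0.3], [0, 0, 0], 0], [[-0.9, 1, -0.3], [0, 0, 0], 0]]'

```text
time: 41.45
tcp_pos: [0.5408, 0.0016, 0.1372]
tcp_rot: [-3.142, 0.0, -3.141]
contact_force: [-0.8, 0.2, -0.1]
gripper_width: 0.0854
gripper_force: 0.0
```

```bash
python3 - <<'E'
from h import *
s=grab("side");print(r.read_state()["tcp_pos"])
for b in blobs(s,(8,50,110),(25,200,255),100,(284,140,420,250)):
    x,y,w,h=cv2.boundingRect(b);print("side l,r,top,bot",x,x+w-1,y,y+h-1)
print("pred C seated",predisc(s,[.450,-.099],.051,.082),"A seated",predisc(s,[.6628,-.060],.042,.092))
E
```

```text
[0.5417608  0.00237539 0.13726771]
side l,r,top,bot 284 324 188 221
side l,r,top,bot 359 386 181 199
side l,r,top,bot 335 353 170 185
pred C seated [287.6 323.9 217.4] A seated [358.3 386.6 196.5]
```

Call:
carry_out --rows '[[[-0.1, 0.1, 0], [0, 0, 0], 0], [[-0.2, 0.2, 0], [0, 0, 0], 0], [[-0.3, 0.35, 0], [0, 0, 0], 0], [[-0.4, 0.5, 0], [0, 0, 0], 0], [[-0.5, 0.65, 0], [0, 0, 0], 0], [[-0.6, 0.75, 0], [0, 0, 0], 0], [[-0.7, 0.85, 0], [0, 0, 0], 0], [[-0.83, 0.95, 0], [0, 0, 0], 0], [[-0.83, 1, 0], [0, 0, 0], 0], [[-0.83, 1, 0], [0, 0, 0], 0]]'

```text
time: 42.75
tcp_pos: [0.6224, 0.1011, 0.1371]
tcp_rot: [-3.142, -0.001, -3.141]
contact_force: [0.3, -0.8, 0.1]
gripper_width: 0.0855
gripper_force: 0.0
```

Call:
carry_out --rows '[[[0, 0.07, 0], [0, 0, 0], 0], [[0, 0.14, 0.1], [0, 0, 0], 0], [[0, 0.14, 0.2], [0, 0, 0], 0], [[0, 0.14, 0.3], [0, 0, 0], 0], [[0, 0.14, 0.45], [0, 0, 0], 0], [[0, 0.14, 0.55], [0, 0, 0], 0], [[0, 0.14, 0.65], [0, 0, 0], 0], [[0, 0.14, 0.75], [0, 0, 0], 0], [[0, 0.14, 0.85], [0, 0, 0], 0], [[0, 0.14, 0.89], [0, 0, 0], 0]]'

```text
time: 44.0
tcp_pos: [0.6226, 0.1149, 0.0475]
tcp_rot: [-3.142, -0.001, 3.142]
contact_force: [0.1, -0.2, -0.4]
gripper_width: 0.0853
gripper_force: 0.0
```

Call:
carry_out --rows '[[[0, 0, 0], [0, 0, 0], 0.3], [[0, 0, 0], [0, 0, 0], 0.5], [[0, 0, 0], [0, 0, 0], 0.6], [[0, 0, 0], [0, 0, 0], 0.65], [[0, 0, 0], [0, 0, 0], 0.7], [[0, 0, 0], [0, 0, 0], 0.75], [[0, 0, 0], [0, 0, 0], 0.8], [[0, 0, 0], [0, 0, 0], 0.9], [[0, 0, 0], [0, 0, 0], 1], [[0, 0, 0], [0, 0, 0], 1]]'

```text
time: 45.25
tcp_pos: [0.623, 0.1151, 0.0486]
tcp_rot: [3.141, 0.001, 3.142]
contact_force: [-0.7, 1.6, 5.0]
gripper_width: 0.0242
gripper_force: 39.1
```

Call:
carry_out --rows '[[[0, 0, -0.1], [0, 0, 0], 1], [[0, 0, -0.2], [0, 0, 0], 1], [[0, 0, -0.3], [0, 0, 0], 1], [[0, 0, -0.4], [0, 0, 0], 1], [[0, 0, -0.5], [0, 0, 0], 1], [[0, 0, -0.65], [0, 0, 0], 1], [[0, 0, -0.8], [0, 0, 0], 1], [[0, 0, -0.9], [0, 0, 0], 1], [[0, 0, -1], [0, 0, 0], 1], [[0, 0, -1], [0, 0, 0], 1]]'

```text
time: 46.5
tcp_pos: [0.6232, 0.115, 0.149]
tcp_rot: [3.142, 0.001, 3.142]
contact_force: [0.8, -1.2, 0.2]
gripper_width: 0.024
gripper_force: 39.4
```

Call:
carry_out --rows '[[[0, -0.05, -0.1], [0, 0, 0], 1], [[0, -0.15, -0.2], [0, 0, 0], 1], [[0, -0.25, -0.3], [0, 0, 0], 1], [[0, -0.35, -0.3], [0, 0, 0], 1], [[0, -0.45, -0.3], [0, 0, 0], 1], [[0, -0.55, -0.3], [0, 0, 0], 1], [[0, -0.65, -0.3], [0, 0, 0], 1], [[0, -0.75, -0.3], [0, 0, 0], 1], [[0, -0.85, -0.3], [0, 0, 0], 1], [[0, -0.95, -0.3], [0, 0, 0], 1]]'

```text
time: 47.75
tcp_pos: [0.6228, 0.0193, 0.1783]
tcp_rot: [-3.142, 0.0, 3.142]
contact_force: [-0.5, -0.0, -0.4]
gripper_width: 0.0238
gripper_force: 39.4
```

Call:
carry_out --rows '[[[0.01, -0.1, 0], [0, 0, 0], 1], [[0.03, -0.2, 0], [0, 0, 0], 1], [[0.03, -0.3, 0], [0, 0, 0], 1], [[0.03, -0.4, 0], [0, 0, 0], 1], [[0.03, -0.5, 0], [0, 0, 0], 1], [[0.03, -0.6, 0], [0, 0, 0], 1], [[0.03, -0.7, 0], [0, 0, 0], 1], [[0.03, -0.8, 0], [0, 0, 0], 1], [[0.03, -0.9, 0], [0, 0, 0], 1], [[0.03, -0.95, 0], [0, 0, 0], 1]]'

```text
time: 49.0
tcp_pos: [0.6198, -0.0758, 0.1783]
tcp_rot: [-3.142, 0.0, 3.141]
contact_force: [0.1, -0.4, -1.3]
gripper_width: 0.0238
gripper_force: 39.4
```

Call:
carry_out --rows '[[[0.01, -0.1, 0], [0, 0, 0], 1], [[0.03, -0.2, 0], [0, 0, 0], 1], [[0.03, -0.3, 0], [0, 0, 0], 1], [[0.03, -0.4, 0], [0, 0, 0], 1], [[0.03, -0.5, 0], [0, 0, 0], 1], [[0.03, -0.6, 0], [0, 0, 0], 1], [[0.03, -0.7, 0], [0, 0, 0], 1], [[0.03, -0.8, 0], [0, 0, 0], 1], [[0.03, -0.9, 0], [0, 0, 0], 1], [[0.03, -0.95, 0], [0, 0, 0], 1]]'

```text
time: 50.25
tcp_pos: [0.6168, -0.1708, 0.1783]
tcp_rot: [-3.142, 0.0, 3.141]
contact_force: [-0.2, -0.2, -1.3]
gripper_width: 0.0237
gripper_force: 39.4
```

Call:
carry_out --rows '[[[0.01, -0.1, 0], [0, 0, 0], 1], [[0.02, -0.2, 0], [0, 0, 0], 1], [[0.03, -0.3, 0], [0, 0, 0], 1], [[0.03, -0.4, 0], [0, 0, 0], 1], [[0.03, -0.5, 0], [0, 0, 0], 1], [[0.03, -0.6, 0], [0, 0, 0], 1], [[0.03, -0.7, 0], [0, 0, 0], 1], [[0.03, -0.8, 0], [0, 0, 0], 1], [[0.03, -0.9, 0], [0, 0, 0], 1], [[0.03, -0.9, 0], [0, 0, 0], 1]]'

```text
time: 51.5
tcp_pos: [0.6138, -0.2609, 0.1783]
tcp_rot: [-3.141, 0.0, 3.141]
contact_force: [0.7, 0.0, -0.4]
gripper_width: 0.024
gripper_force: 39.4
```

```bash
python3 - <<'E'
from h import *
t=grab("top");s=grab("side");p=r.read_state()["tcp_pos"];print(p)
for b in blobs(s,(8,50,110),(25,200,255),100,(284,140,420,250)):
    x,y,w,h=cv2.boundingRect(b);print("side l,r,top,bot",x,x+w-1,y,y+h-1)
print("pred held",predisc(s,p,.033,p[2]-.002),"jar belly pred",predisc(s,p,.059,.045)[:2],"rim pred",predisc(s,p,.026,.084))
hs=cv2.cvtColor(s["color"],cv2.COLOR_RGB2HSV)
m=cv2.inRange(hs,(30,8,90),(99,70,255))
for v in range(222,258,4):
    x=np.where(m[v,350:412])[0]+350; print(v,x.min() if len(x) else 0,x.max() if len(x) else 0,len(x))
E
```

```text
[ 0.61379104 -0.2599688   0.17824735]
side l,r,top,bot 284 323 188 220
side l,r,top,bot 359 399 181 211
pred held [370.8 398.4 208.1] jar belly pred [357.3 403.2] rim pred [371.  391.7 237.8]
222 0 0 0
226 374 388 15
230 365 393 29
234 361 398 35
238 359 402 35
242 358 402 34
246 359 403 42
250 359 402 39
254 361 401 41
```

Call:
carry_out --rows '[[[0.01, 0, 0.1], [0, 0, 0], 1], [[0.01, 0, 0.2], [0, 0, 0], 1], [[0.01, 0, 0.3], [0, 0, 0], 1], [[0.01, 0, 0.4], [0, 0, 0], 1], [[0.01, 0, 0.48], [0, 0, 0], 1], [[0.01, 0, 0.55], [0, 0, 0], 1], [[0.01, 0, 0.6], [0, 0, 0], 1], [[0.01, 0, 0.65], [0, 0, 0], 1], [[0.01, 0, 0.69], [0, 0, 0], 1], [[0.01, 0, 0.71], [0, 0, 0], 1]]'

```text
time: 52.85
tcp_pos: [0.6128, -0.2601, 0.1071]
tcp_rot: [-3.142, -0.0, 3.142]
contact_force: [0.8, -1.2, -0.9]
gripper_width: 0.0239
gripper_force: 39.4
```

Plug is in with no force; lower, release, lift.

Call:
carry_out --rows '[[[0, 0, 0.01], [0, 0, 0], 1], [[0, 0, 0.02], [0, 0, 0], 1], [[0, 0, 0.025], [0, 0, 0], 1], [[0, 0, 0.025], [0, 0, 0], 1], [[0, 0, 0.025], [0, 0, 0], 0.6], [[0, 0, 0.025], [0, 0, 0], 0.4], [[0, 0, 0.025], [0, 0, 0], 0.2], [[0, 0, 0.02], [0, 0, 0], 0], [[0, 0, -0.1], [0, 0, 0], 0], [[0, 0, -0.2], [0, 0, 0], 0]]'

```text
time: 54.1
tcp_pos: [0.6131, -0.2602, 0.1285]
tcp_rot: [-3.141, 0.001, 3.142]
contact_force: [0.3, 0.5, 0.4]
gripper_width: 0.0853
gripper_force: 0.0
```

Call:
carry_out --rows '[[[0, 0, -0.1], [0, 0, 0], 0], [[0, 0, -0.2], [0, 0, 0], 0], [[0, 0, -0.3], [0, 0, 0], 0], [[0, 0, -0.4], [0, 0, 0], 0], [[0, 0, -0.5], [0, 0, 0], 0], [[0, 0, -0.65], [0, 0, 0], 0], [[0, 0, -0.8], [0, 0, 0], 0], [[0, 0, -0.9], [0, 0, 0], 0], [[0, 0, -1], [0, 0, 0], 0], [[0, 0, -1], [0, 0, 0], 0]]'

```text
time: 55.35
tcp_pos: [0.6131, -0.2602, 0.2281]
tcp_rot: [-3.141, 0.001, 3.142]
contact_force: [-0.8, -0.2, -0.1]
gripper_width: 0.0851
gripper_force: 0.0
```

```bash
python3 - <<'E'
from h import *
s=grab("side","f1");print(r.read_state()["tcp_pos"])
cv2.imwrite("pics/f2.png",cv2.resize(s["color"][150:290,270:430],None,fx=4.2,fy=4.2,interpolation=cv2.INTER_CUBIC)[:,:,::-1])
print(predisc(s,[.6128,-.260],.033,.102),[cv2.boundingRect(b) for b in blobs(s,(8,50,110),(25,200,255),100,(284,140,420,250))])
E
```

```text
[ 0.61282491 -0.26008448  0.22738055]
[368.3 394.9 233.6] [(371, 216, 26, 21), (284, 188, 40, 34), (359, 181, 28, 19)]
```

View pics/f2.png

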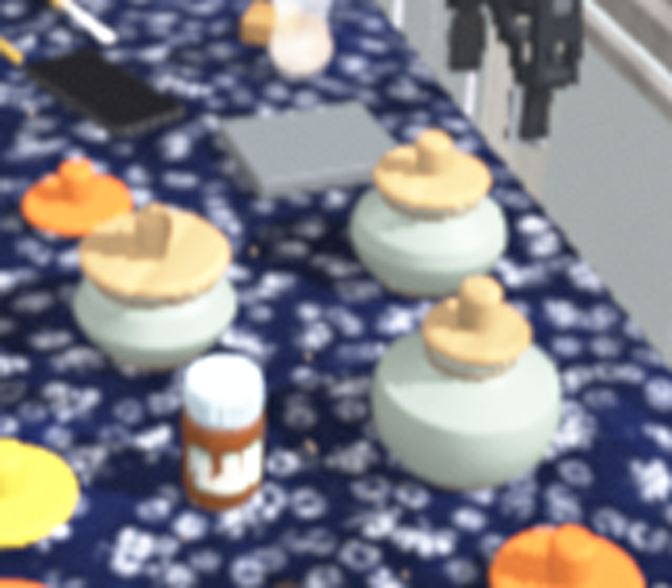

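```bash
python3 -c "
from bench import r
print(r.finish_job())"
```

```text
the job is handed in; nothing more can be done
None
```

All three jars now wear their own lids, each looking flat on its rim in the last side view; the narrow lid waited on the slab, nothing else was touched, and I handed the job in at about 55 s (no verdict was returned).

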